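# Shingle the clay keeper tablets along the drying tray

## Robot

A 6-joint arm with a two-finger parallel gripper is mounted at the origin on the work surface. World frame = base frame: x ahead of the robot, y to its left, z up, the work surface at z = 0. Lengths are in mm, angles in rad, forces in N, time in s.
With the tool pointing down it reaches from about 275 to 1000 mm from the base axis. Payload 8.4 kg.
Tool frame: the origin (TCP) lies midway between the tips of the shut fingers; the grasp point (between the pads) lies 19 mm behind it; z points along the fingers, y is the line along which they close (so a half turn about z gives the same grasp; the last joint's range is limited). The gripper opens to 85 mm and grips with 20 to 120 N. Pads are 22 mm wide; open, the fingers measure 114 mm over their backs; the gripper's body (76 mm by 85 mm) begins 54 mm behind the grasp point. The pads swing forward as they close: fully open they stand 13 mm farther back than shut.
Start: joints at [1.208, 0.353, 1.633, -0, 1.155, -0.002], TCP at [220.638, 584.762, 231.281] pointing down, gripper open.
Joint ranges: [-2.63, 2.63], [-0.92, 2.1], [0.06, 2.66], [-1.3, 4.44], [0, 2.69], [-3.02, 3.02]. Speed limits (rad/s): [2.22, 2.22, 2.79, 3.14, 3.14, 3.14].

## Interface

Orientations are given as [roll, pitch, yaw] about the fixed x, y, z axes, in that order (R = Rz(yaw) Ry(pitch) Rx(roll)).
In Python, from rig import r gives the robot as it stands.
- The arm moves only by the shell command python3 -m inch 'ROWS' [OPENING] [FORCE]. ROWS is JSON, a list that holds one entry, the list of rows, each a list of 6 numbers: the shift along the tool's x, y, z scaled (see below), then the turn, a rotation vector about the tool's x, y, z scaled (see below). In form: [[[tx, ty, tz, wx, wy, wz], ...]]. A call has 1 to 8 rows; each row is the pose to reach, as a shift and turn from the pose commanded when the call began, along the tool's axes at that moment, turning the shorter way round; what a row does not reach only later rows make up. The controller multiplies each number of a shift by 20 cm and each number of a turn by pi rad. A row lasts 1/12 s, in which the tool goes at most 41.7 mm and 7.16 degrees, less where a joint would pass 70% of its speed; a pose out of reach is approached as far as the arm can. A call with a number of a shift or a turn outside -1 to 1 is refused whole. A call with a gripper value outside its range is refused whole. OPENING is the gripper's target within -1 to 1 (fully open at 1, half-way at 0, shut at -1), set as the call begins (- or left out, the last holds). The fingers move at their own pace and stop on an object; FORCE is the grip in N (left out, the last holds). Time passes only in rows, so rows that repeat a pose let the fingers close. It gives the time, the measured TCP pose, the force, the opening and the grip force at its end, in the units of the state.
- r.sense(): the state, without advancing time (a new reading comes with each control period).
- r.grab_frame(name): name is "side" or "top" or "wrist"; returns the picture (480x640x3 uint8, red, green, blue); there is no depth.
- r.camera_info(name): a dict with "K" (3x3 intrinsics, pixels), "rvec" (rotation vector, rad) and "tvec" (3), from world to camera coordinates, as OpenCV has them; the wrist camera has in their place "mount" (4x4, takes a point from camera to tool coordinates, whose origin is the TCP and whose axes are the flange's). Camera axes: x right, y down, z forward; pixel columns grow to the right and rows downward; lengths in mm; the calibration is good to about 2 mm. A picture is of the moment at which its call begins: read the wrist's pose just before it. camera_info takes no time and is no camera call.
- r.sign_off(): hands the job in; it is judged then, once.
The state is a dict: "clock": time; "qpos": joint angles; "qvel": joint speeds; "joint_efforts": joint torques, N m; "eef_pos": TCP position; "tcp_rot": TCP orientation; "contact_force": force on the tool from outside, world axes, zero at the start; "wrist_torque": the same for the moment, N m; "opening": opening from 0.0 (shut) to 1.0 (fully open); "grasp_force": force on a finger pad.
Only numpy, scipy, OpenCV 4.12 (cv2) and the standard library are available. Lean on these libraries where they do the work, as an engineer would, in place of code of your own. Each camera call takes 0.05 s, during which the arm holds its last target. There are 200 camera calls.

## Task

Lay the two loose oblong clay tablets on the grey drying tray to finish the overlapping row begun by the tablet already lying there: each in line with the one before, one end resting on it and overlapping it by about a third of its length, the other end down on the tray, working away from the tray's raised lip. Leave the first tablet where it lies, leave the round clay discs out, and set the brittle tablets down gently without dropping them.

Things in the scene. Friction and masses are not known exactly. Their poses are not given: they have to be found in the camera images.
- tray: flat grey enamelled drying tray, 260 x 120 mm, 12 mm thick, fixed to the worktop, open on three sides; across one short end stands a lip 8 mm thick that rises 16 mm above the tray's flat top. Origin at the centre of its underside; the flat top is 12 mm above it; x runs along its length away from the lip (the lip is at the -x end), y across, z up.
- tablet_a: oblong flat terracotta tablet (a clay keeper for sugar and spice jars), 90 x 50 x 8 mm, 50 to 100 g, plain and rectangular; origin at the centre of its underside, x along its 90 mm length, y across its 50 mm width, z up. This one already lies flat on the tray near the lip, lengthwise along it, its x axis pointing away from the lip like the tray's; it is not fastened.
- tablet_b: oblong flat terracotta tablet (a clay keeper for sugar and spice jars), 90 x 50 x 8 mm, 50 to 100 g, plain and rectangular; origin at the centre of its underside, x along its 90 mm length, y across its 50 mm width, z up. Lies loose and flat on the worktop (z = 0) away from the tray, among round terracotta discs 60 mm across and 8 mm thick that are not wanted. 
- tablet_c: Same as tablet_b; either may be laid first. Steps between centres along the row are about 60 mm (a third overlapping); a laid tablet then slopes about 8 degrees, its end towards the lip raised by the 8 mm thickness of the one below, the centre of its underside about 6 mm above the tray's top. Origin and axes as tablet_b; 90 x 50 x 8 mm, flat on the worktop at the start.
Things that resemble listed ones, but are neither listed nor needed, are in the scene too. Leave any green or red look-alike of the tablet_c alone. Leave any white look-alike of the tablet_b alone.

How it is judged:
By the outcome, as a careful person would: the job done as asked, in the order asked, and still so for the second after the job is handed in, with the robot touching nothing.
It also fails if it takes over 51 s, if anything falls off the work surface, if the arm or the gripper's body presses on something with over 40 N, if the wrist force passes 120 N, or if a joint passes its speed limit or range.

## Working session

There is one attempt and no reset: what is moved stays moved. The work goes in short steps, Python scripts to look and compute and a shell command to move; the robot and the scene stay as the last step left them, time stands still between calls to the robot, and variables do not carry over. Pictures are saved under pics/ and viewed, at most 10 in all, crops included, and the job is handed in when it is done.

```bash
ls; mkdir -p pics; python3 - <<'E'
from rig import r
import cv2
print(r.sense())
for n in("top","side"):
    cv2.imwrite(f"pics/{n}0.png",r.grab_frame(n)[:,:,::-1]); print(n,r.camera_info(n))
print(r.camera_info("wrist"))
E
```

```text
pics
{'clock': 0.0, 'qpos': array([ 1.20757965e+00,  3.53631458e-01,  1.63413836e+00,  2.95377452e-05,
        1.15520081e+00, -2.39082148e-03]), 'qvel': array([-2.13569411e-04, -6.75861280e-04,  1.82902074e-03, -8.98500192e-04,
       -9.16890377e-05, -6.66977707e-04]), 'joint_efforts': array([ 4.55998861e-04, -6.05255485e+01, -3.42073417e+01,  1.45182707e-04,
        9.42239247e-03, -4.64946515e-05]), 'eef_pos': array([220.47056717, 584.31205275, 230.57029816]), 'tcp_rot': array([-3.14021475e+00, -3.03013320e-05,  2.78075483e+00]), 'contact_force': array([-0.24857766, -0.04829716, -0.10225586]), 'wrist_torque': array([-0.01728102,  0.04585794,  0.01198861]), 'grasp_force': 0.0, 'opening': 1.0058197338269705}
top {'K': array([[517.56160112,   0.        , 314.23598405],
       [  0.        , 517.56160112, 245.02716719],
       [  0.        ,   0.        ,   1.        ]]), 'rvec': array([ 2.12808606, -2.13460927,  0.12340485]), 'tvec': array([-114.27619106,  461.28631908, 1055.42747087])}
side {'K': array([[446.99211325,   0.        , 310.88531479],
       [  0.        , 446.99211325, 235.87237128],
       [  0.        ,   0.        ,   1.        ]]), 'rvec': array([ 0.13609124, -2.81347438,  1.31162225]), 'tvec': array([482.84399442, 151.73393261, 638.49433407])}
{'K': array([[338.19003159,   0.        , 317.82111731],
       [  0.        , 338.19003159, 228.26212014],
       [  0.        ,   0.        ,   1.        ]]), 'mount': array([[ 1.16492689e-03, -9.48871993e-01, -3.15658968e-01,
         8.07795357e+01],
       [ 9.99999286e-01,  1.18888191e-03,  1.16674355e-04,
         6.86661749e-03],
       [ 2.64572211e-04, -3.15658878e-01,  9.48872701e-01,
        -1.42541688e+02],
       [ 0.00000000e+00,  0.00000000e+00,  0.00000000e+00,
         1.00000000e+00]])}
```

View pics/top0.png

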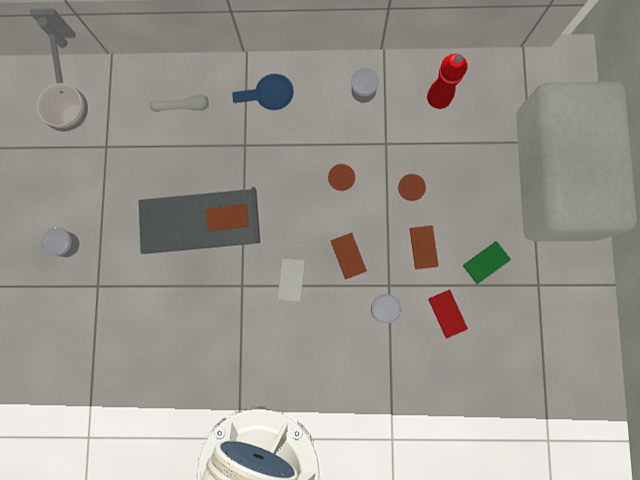

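View pics/side0.png

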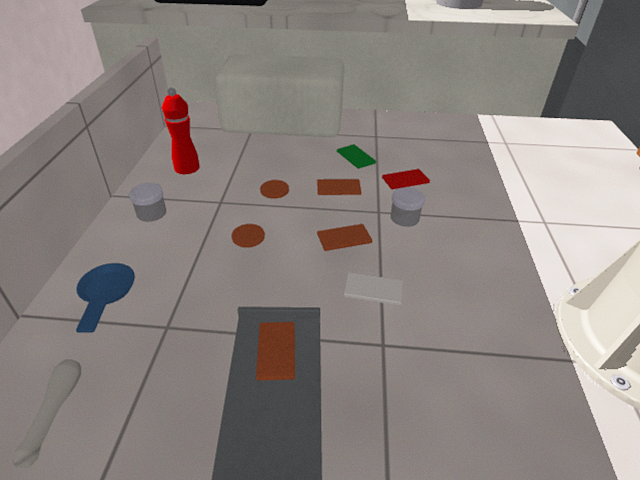

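The top view shows the terracotta tablets at about px (348,256) and (424,247). The discs are at (341,177) and (412,187). Tablet_a is at (227,217) on the tray, with the lip at the tray's right end (~255,215). The side view agrees. Next I'll measure from both views.

```bash
cat > h.py <<'E'
import numpy as np, cv2
from rig import r
from scipy.spatial.transform import Rotation as Ro
def cam(n):
    """K, R(world->cam), t"""
    c=r.camera_info(n)
    if 'rvec' in c: return c['K'],cv2.Rodrigues(c['rvec'])[0],c['tvec']
    s=r.sense(); Rt=Ro.from_euler('xyz',s['tcp_rot']).as_matrix(); M=c['mount']
    Rw=Rt@M[:3,:3]; p=Rt@M[:3,3]+s['eef_pos']
    return c['K'],Rw.T,-Rw.T@p
def ray(C,px,z):
    K,R,t=C; px=np.asarray(px,float).reshape(-1,2)
    d=np.c_[px,np.ones(len(px))]@np.linalg.inv(K).T@R; o=-R.T@t
    return o+d*((z-o[2])/d[:,2])[:,None]
def clay(im):
    h=cv2.cvtColor(im,cv2.COLOR_RGB2HSV)
    return cv2.inRange(h,(4,110,60),(16,230,255))
def blobs(C,im,zf,amin=300,m=None):
    """contours -> plane points at height zf(x,y) -> (centre, long, short, yaw, fill)"""
    m=clay(im) if m is None else m; out=[]
    for c in cv2.findContours(m,cv2.RETR_EXTERNAL,cv2.CHAIN_APPROX_NONE)[0]:
        if cv2.contourArea(c)<amin: continue
        px=c[:,0]; z=zf(px)
        P=ray(C,px,z)[:,:2].astype(np.float32)
        (x,y),(w,h),a=cv2.minAreaRect(P)
        if w<h: w,h,a=h,w,a+90
        out.append((px.mean(0).round(),np.round([x,y],1),round(w,1),round(h,1),round((a+90)%180-90,1),round(cv2.contourArea(P)/(w*h),2)))
    return out
E
python3 - <<'E'
from h import *
for n in('top','side'):
    im=r.grab_frame(n);C=cam(n)
    tr=(lambda p:20 if p[:,0].mean()<280 else 8) if n=='top' else (lambda p:20 if p[:,1].mean()>300 else 8)
    for b in blobs(C,im,tr): print(n,*b)
im=r.grab_frame('top');C=cam('top')
h=cv2.cvtColor(im,cv2.COLOR_RGB2HSV)
print(h[240,160],h[240,200],h[200,160],h[215,225],h[300,200])
g=cv2.inRange(h,(0,0,60),(180,80,110)) | clay(im)
g[:, :130]=0; g[:,270:]=0; g[:180]=0; g[260:]=0
g=cv2.morphologyEx(g,cv2.MORPH_OPEN,np.ones((5,5)))
for b in blobs(C,im,lambda p:12,2000,g): print('tray',*b)
E
```

```text
top [348. 255.] [ 441.7 -187.3] 88.7 48.8 20.5 0.94
top [423. 247.] [ 459.4 -348. ] 88.5 49.0 6.3 0.94
top [227. 217.] [524.5  73.3] 89.8 49.9 -82.4 0.93
top [412. 187.] [ 591.  -326.9] 58.0 57.0 -27.9 0.77
top [341. 177.] [ 614.7 -173.6] 56.7 56.5 -44.7 0.78
side [276. 351.] [525.2  78. ] 92.7 49.4 -82.7 0.96
side [344. 237.] [ 442.6 -181. ] 89.7 54.4 20.4 0.93
side [248. 235.] [ 614.9 -168.7] 61.7 57.9 -84.2 0.79
side [274. 189.] [ 591.4 -320.5] 62.1 58.1 -84.1 0.8
side [338. 187.] [ 459.8 -341.2] 88.6 55.6 5.9 0.96
[75 12 84] [94 22 83] [75 12 85] [  9 166 117] [ 21  17 150]
tray [199. 221.] [518.7 136.5] 260.2 121.8 -84.6 0.96
```

```bash
cat >> h.py <<'E'
def Rt(yaw,tilt=0):
    """tool down with x at yaw (deg); tilt about tool y (deg)"""
    return Ro.from_euler('z',yaw,degrees=True)*Ro.from_euler('x',180,degrees=True)*Ro.from_euler('y',tilt,degrees=True)
def plan(p,yaw,tilt=0):
    s=r.sense(); R=Ro.from_euler('xyz',s['tcp_rot'])
    d=R.inv().apply(np.array(p)-s['eef_pos'])/200; w=(R.inv()*Rt(yaw,tilt)).as_rotvec()/np.pi
    print('shift',d.round(4),'turn',w.round(4),'len',np.linalg.norm(d*200).round(1))
E
python3 -c "
from h import *
plan([442,-187,100],20.5);plan([442,-187,230],20.5)"
```

```text
shift [-2.3978 -3.2183  0.6567] turn [-1.000e-04  2.000e-04  7.713e-01] len 813.3
shift [-2.3978 -3.2187  0.0067] turn [-1.000e-04  2.000e-04  7.713e-01] len 802.7
```

```bash
python3 -m inch '[[[-0.74,-1,0,0,0,0.24],[-0.74,-1,0,0,0,0.24],[-0.74,-1,0,0,0,0.24],[-0.74,-1,0,0,0,0.24],[-0.74,-1,0,0,0,0.24],[-0.74,-1,0,0,0,0.24]]]' 1 40
python3 -c "
from h import *
plan([442,-187,160],20.5)"
```

```text
clock: 0.75
eef_pos: [288.5, 343.4, 231.2]
tcp_rot: [3.141, 0.0, 2.025]
contact_force: [0.7, -0.1, -0.4]
opening: 0.999
grasp_force: 0.0
shift [-2.7199 -0.4743  0.3563] turn [ 1.000e-04 -0.000e+00  5.307e-01] len 556.8
```

```bash
python3 -m inch '[[[-1,-0.17,0.05,0,0,0.2],[-1,-0.17,0.05,0,0,0.2],[-1,-0.17,0.05,0,0,0.2],[-1,-0.17,0.05,0,0,0.2],[-1,-0.17,0.05,0,0,0.2]]]'
python3 -c "
from h import *
plan([442,-187,160],20.5)"
```

```text
clock: 1.17
eef_pos: [346.9, 148.9, 221.4]
tcp_rot: [3.141, -0.0, 1.4]
contact_force: [0.5, 0.3, -0.4]
opening: 0.999
grasp_force: 0.0
shift [-1.5741  0.7543  0.3074] turn [ 2.000e-04 -2.000e-04  3.317e-01] len 354.5
```

```bash
python3 -m inch '[[[-1,0.48,0.15,0,0,0.24],[-1,0.48,0.15,0,0,0.24],[-1,0.48,0.15,0,0,0.24],[-1,0.48,0.15,0,0,0.24],[-1,0.48,0.15,0,0,0.24],[-1,0.48,0.15,0,0,0.24]]]'
python3 -c "
from h import *
plan([442,-187,90],20.5)"
```

```text
clock: 1.67
eef_pos: [409.6, -66.1, 191.0]
tcp_rot: [3.14, 0.0, 0.648]
contact_force: [-0.1, 1.3, 0.1]
opening: 1.0
grasp_force: 0.0
shift [-0.2355  0.5792  0.5062] turn [ 0.0005 -0.0001  0.0922] len 160.9
```

```bash
python3 -m inch '[[[-0.235,0.58,0.5,0,0,0.0925],[-0.235,0.58,0.5,0,0,0.0925],[-0.235,0.58,0.5,0,0,0.0925],[-0.235,0.58,0.5,0,0,0.0925],[-0.235,0.58,0.5,0,0,0.0925],[-0.235,0.58,0.5,0,0,0.0925]]]' 0.4
python3 - <<'E'
from h import *
s=r.sense();C=cam('wrist');im=r.grab_frame('wrist');cv2.imwrite('pics/w1.png',im[:,:,::-1])
print(s['eef_pos'],s['tcp_rot'])
for b in blobs(C,im,lambda p:8): print(*b)
E
```

```text
clock: 2.17
eef_pos: [441.3, -183.3, 90.0]
tcp_rot: [-3.139, 0.002, 0.363]
contact_force: [-0.4, 0.8, 0.1]
opening: 0.702
grasp_force: 0.0
[ 441.33456506 -183.26718066   89.97076541] [-3.13948895e+00  2.14280575e-03  3.62792141e-01]
[534. 282.] [ 462.  -346.1] 89.0 52.5 6.2 0.98
[324. 231.] [ 444.4 -187.3] 88.9 48.9 20.5 0.98
[609.  99.] [ 586.6 -317.4] 59.1 43.9 37.6 0.82
[409.   5.] [ 591.2 -182.4] 37.1 6.9 -69.2 0.69
```

View pics/w1.png

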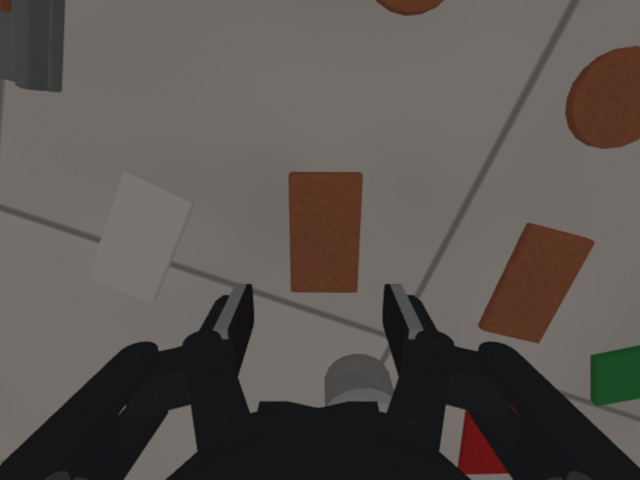

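The wrist view shows the tablet at (324,231), upright between the fingers at (240,320) and (400,320). At 88.9 x 48.9 mm the size is right. I'll descend on it.

```bash
python3 -c "
from h import *
plan([444.3,-187.3,6],20.5)"
```

```text
shift [0.0046 0.0276 0.4245] turn [-0.0004  0.0004  0.0019] len 85.1
```

```bash
python3 -m inch '[[[0.005,0.02,0.15,0,0,0],[0.005,0.02,0.3,0,0,0],[0.005,0.02,0.35,0,0,0],[0.005,0.02,0.35,0,0,0]]]' 0.5
python3 - <<'E'
from h import *
plan([444.3,-187.3,6],20.5)
C=cam('wrist');im=r.grab_frame('wrist')
for b in blobs(C,im,lambda p:8): print(*b)
E
```

```text
clock: 2.55
eef_pos: [443.1, -184.4, 20.4]
tcp_rot: [-3.139, 0.002, 0.366]
contact_force: [0.5, -0.1, -0.2]
opening: 0.749
grasp_force: 0.0
shift [0.0004 0.0157 0.0718] turn [-0.0008  0.0008  0.0027] len 14.7
[603. 340.] [ 462.  -344.8] 89.8 54.6 6.3 0.7
[323. 274.] [ 444.6 -187.1] 89.6 48.9 20.4 0.98
```

```bash
python3 -m inch '[[[0.001,0.016,0.03,0,0,0.0025],[0.001,0.016,0.06,0,0,0.0025],[0.001,0.016,0.072,0,0,0.0025],[0.001,0.016,0.072,0,0,0.0025]]]'
python3 -m inch '[[[0,0,0.01,0,0,0],[0,0,0.02,0,0,0],[0,0,0.02,0,0,0]]]'
```

```text
clock: 2.93
eef_pos: [445.9, -188.9, 7.0]
tcp_rot: [3.141, -0.0, 0.357]
contact_force: [0.7, -0.3, 0.1]
opening: 0.748
grasp_force: 0.0
clock: 3.18
eef_pos: [445.7, -188.8, 2.7]
tcp_rot: [-3.141, 0.0, 0.357]
contact_force: [1.1, 0.4, 0.1]
opening: 0.748
grasp_force: 0.0
```

```bash
python3 -m inch '[[[-0.004,-0.008,0.01,0,0,0],[-0.004,-0.008,0.02,0,0,0],[-0.004,-0.008,0.02,0,0,0]]]'
python3 -m inch '[[[0,0,0.01,0,0,0],[0,0,0.015,0,0,0],[0,0,0.015,0,0,0]]]'
```

```text
clock: 3.43
eef_pos: [444.2, -187.5, -1.4]
tcp_rot: [-3.141, 0.0, 0.357]
contact_force: [-0.5, -0.8, -0.2]
opening: 0.75
grasp_force: 0.0
clock: 3.68
eef_pos: [444.4, -187.6, -4.4]
tcp_rot: [-3.141, 0.0, 0.357]
contact_force: [-0.1, -0.2, -0.0]
opening: 0.749
grasp_force: 0.0
```

```bash
python3 -m inch '[[[0,0,-0.005,0,0,0],[0,0,-0.005,0,0,0],[0,0,-0.005,0,0,0]]]' 0.26
python3 -m inch '[[[0,0,0.005,0,0,0],[0,0,0.005,0,0,0]]]'
python3 -m inch '[[[0,0,0.005,0,0,0],[0,0,0.005,0,0,0]]]'
```

```text
clock: 3.93
eef_pos: [444.7, -187.7, -3.0]
tcp_rot: [3.141, -0.0, 0.357]
contact_force: [0.8, -0.1, -0.4]
opening: 0.634
grasp_force: 0.0
clock: 4.1
eef_pos: [444.8, -187.7, -3.7]
tcp_rot: [3.141, -0.0, 0.357]
contact_force: [-1.4, 0.6, 6.7]
opening: 0.63
grasp_force: 3.5
clock: 4.27
eef_pos: [444.8, -187.7, -3.8]
tcp_rot: [3.141, -0.0, 0.357]
contact_force: [-4.6, 2.5, 24.9]
opening: 0.63
grasp_force: 12.1
```

Touchdown came at TCP z ≈ -3.6. I'll back off about 1.3 mm and close.

```bash
python3 -m inch '[[[0,0,-0.013,0,0,0],[0,0,-0.013,0,0,0],[0,0,-0.013,0,0,0]]]'
python3 -m inch '[[[0,0,0,0,0,0],[0,0,0,0,0,0],[0,0,0,0,0,0],[0,0,0,0,0,0]]]' 0 40
```

```text
clock: 4.52
eef_pos: [444.7, -187.7, -2.4]
tcp_rot: [3.141, -0.0, 0.357]
contact_force: [-0.0, -0.0, -0.3]
opening: 0.629
grasp_force: 0.0
clock: 4.85
eef_pos: [444.6, -187.7, -2.3]
tcp_rot: [-3.142, 0.0, 0.357]
contact_force: [-0.8, 1.2, 9.1]
opening: 0.572
grasp_force: 40.1
```

```bash
python3 -m inch '[[[0,0,-0.03,0,0,0],[0,0,-0.1,0,0,0],[0,0,-0.25,0,0,0],[0,0,-0.4,0,0,0],[0,0,-0.5,0,0,0],[0,0,-0.5,0,0,0]]]'
python3 -c "
from h import *
plan([535,-25,110],97.5)"
```

```text
clock: 5.35
eef_pos: [446.8, -188.6, 101.2]
tcp_rot: [3.137, -0.004, 0.357]
contact_force: [1.9, -0.1, -0.4]
opening: 0.57
grasp_force: 42.4
shift [ 0.6996 -0.6118 -0.0436] turn [ 2.000e-03 -3.000e-04 -4.279e-01] len 186.1
```

```bash
python3 -m inch '[[[0.16,-0.14,0,0,0,-0.04],[0.32,-0.28,0,0,0,-0.08],[0.45,-0.4,0,0,0,-0.12],[0.6,-0.5,0,0,0,-0.16],[0.7,-0.61,-0.045,0,0,-0.2],[0.7,-0.61,-0.045,0,0,-0.24],[0.7,-0.61,-0.045,0,0,-0.28],[0.7,-0.61,-0.045,0,0,-0.31]]]'
python3 -c "
from h import *
plan([535,-25,110],97.5)"
```

```text
clock: 6.02
eef_pos: [532.6, -23.5, 105.5]
tcp_rot: [-3.14, 0.0, 1.339]
contact_force: [-0.0, -0.2, -0.5]
opening: 0.571
grasp_force: 42.4
shift [-0.0045  0.0133 -0.0225] turn [-0.0005  0.     -0.1153] len 5.3
```

```bash
python3 -m inch '[[[0,0.01,-0.02,0,0,-0.04],[0,0.01,-0.02,0,0,-0.08],[0,0.01,-0.02,0,0,-0.116],[0,0.01,-0.02,0,0,-0.116],[0,0.01,-0.02,0,0,-0.116]]]'
python3 - <<'E'
from h import *
s=r.sense();C=cam('wrist');im=r.grab_frame('wrist');cv2.imwrite('pics/w2.png',im[:,:,::-1])
print(s['eef_pos'],s['tcp_rot'])
for b in blobs(C,im,lambda p:20 if p[:,1].mean()<260 else 110): print(*b)
h=cv2.cvtColor(im,cv2.COLOR_RGB2HSV);print(h[30,320],h[100,230],h[100,40])
E
```

```text
clock: 6.43
eef_pos: [534.4, -24.8, 109.7]
tcp_rot: [-3.14, -0.0, 1.692]
contact_force: [0.9, 0.2, -0.7]
opening: 0.571
grasp_force: 42.4
[534.42930722 -24.78897853 109.71979267] [-3.14034573e+00 -2.26754885e-04  1.69208874e+00]
[324. 305.] [540.4 -36.7] 109.0 61.5 -83.0 0.78
[324.  79.] [526.2  74. ] 88.9 49.1 -82.5 0.98
[  9 152  97] [ 17  18 125] [11 22 92]
```

View pics/w2.png

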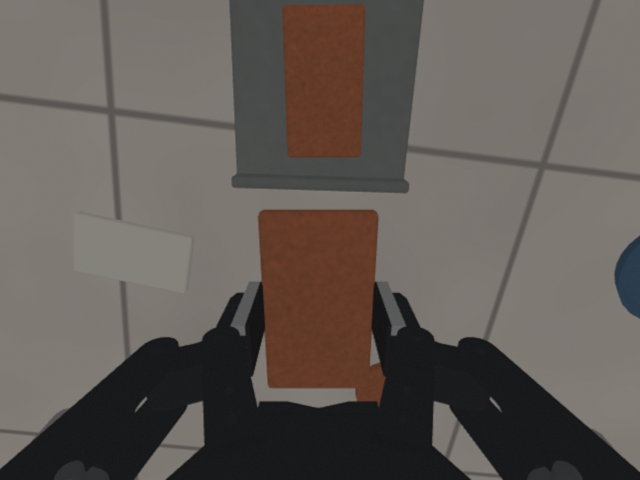

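```bash
python3 - <<'E'
from h import *
s=r.sense();C=cam('wrist')
P=ray(C,[[262,210],[376,210],[270,388],[368,388]],s['eef_pos'][2]+10.3)
R=Ro.from_euler('xyz',s['tcp_rot'])
print(R.inv().apply(P-s['eef_pos']).round(1))
plan([518.4,133.5,70],97.5,-7.66)
plan([518.4,133.5,35],97.5,-7.66)
E
```

```text
[[ 44.7 -22.3 -10.3]
 [ 44.7  23.8 -10.3]
 [-45.4 -23.  -10.3]
 [-45.3  24.9 -10.3]]
shift [0.7956 0.0154 0.1995] turn [-0.0005 -0.0426 -0.0032] len 164.1
shift [0.7955 0.0156 0.3745] turn [-0.0005 -0.0426 -0.0032] len 175.9
```

The wrist view shows tablet_a at (324,79) on the tray, which gives 526.2, 74.0, yaw 97.5°. The held tablet is square and centred in the grip, its front edge at row 210. Moving over the laying pose.

```bash
python3 -m inch '[[[0.18,0,0,0,-0.02,-0.003],[0.36,0.005,0.03,0,-0.042,-0.003],[0.54,0.01,0.1,0,-0.042,-0.003],[0.7,0.015,0.18,0,-0.042,-0.003],[0.796,0.015,0.25,0,-0.0425,-0.003],[0.796,0.015,0.25,0,-0.0425,-0.003],[0.796,0.015,0.25,0,-0.0425,-0.003]]]'
python3 - <<'E'
from h import *
plan([518.4,133.5,35],97.5,-7.66)
E
```

```text
clock: 7.07
eef_pos: [517.2, 134.1, 59.6]
tcp_rot: [-3.139, 0.134, 1.705]
contact_force: [0.8, -0.7, -0.5]
opening: 0.568
grasp_force: 42.4
shift [0.0127 0.0056 0.1221] turn [-0.0006  0.0001  0.0011] len 24.6
```

```bash
python3 -m inch '[[[0.005,0.005,0.04,0,0,0.001],[0.01,0.005,0.1,0,0,0.001],[0.0125,0.005,0.122,0,0,0.001],[0.0125,0.005,0.122,0,0,0.001],[0.0125,0.005,0.122,0,0,0.001]]]'
python3 - <<'E'
from h import *
plan([518.4,133.5,24],97.5,-7.66)
plan([518.4,133.5,18],97.5,-7.66)
C=cam('side');cv2.imwrite('pics/s2.png',cv2.resize(r.grab_frame('side')[240:480,180:400,::-1],None,fx=2.4,fy=2.4))
E
```

```text
clock: 7.48
eef_pos: [519.0, 132.0, 35.6]
tcp_rot: [-3.14, 0.134, 1.701]
contact_force: [-0.7, 0.1, -0.4]
opening: 0.568
grasp_force: 42.4
shift [ 0.0155 -0.0019  0.0564] turn [-0.0004  0.     -0.0003] len 11.7
shift [ 0.0195 -0.0019  0.0861] turn [-0.0004  0.     -0.0003] len 17.7
```

View pics/s2.png

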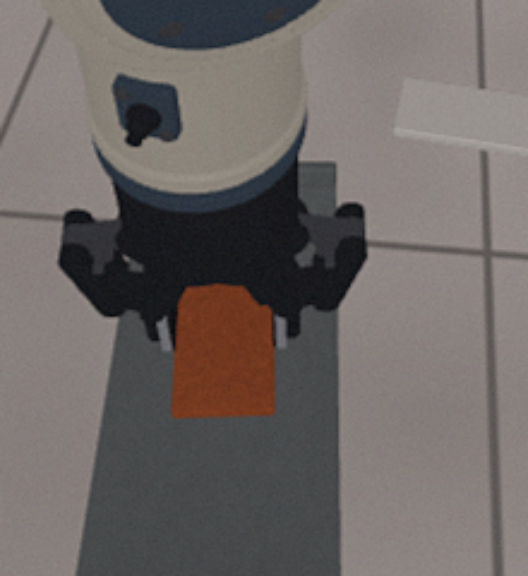

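The side crop shows the held tablet (crop px ~(225,350)) in line along the tray, with its far end low. I'll lower it slowly and watch the force.

```bash
python3 -m inch '[[[0.006,-0.001,0.02,0,0,0],[0.012,-0.002,0.045,0,0,0],[0.018,-0.002,0.07,0,0,0],[0.019,-0.002,0.08,0,0,0],[0.019,-0.002,0.08,0,0,0]]]'
python3 -c "
from h import *
plan([518.4,133.5,15.7],97.5,-7.66)"
```

```text
clock: 7.95
eef_pos: [518.1, 134.4, 18.9]
tcp_rot: [-3.14, 0.134, 1.702]
contact_force: [-1.1, 0.5, -0.5]
opening: 0.568
grasp_force: 42.4
shift [-0.0024  0.001   0.0164] turn [-0.0004  0.      0.0002] len 3.3
```

```bash
python3 -m inch '[[[-0.002,0.001,0.005,0,0,0],[-0.002,0.001,0.01,0,0,0],[-0.002,0.001,0.01,0,0,0]]]'
python3 -m inch '[[[0,0,0.003,0,0,0],[0,0,0.003,0,0,0]]]'
python3 -m inch '[[[0,0,0.003,0,0,0],[0,0,0.003,0,0,0]]]'
```

```text
clock: 8.2
eef_pos: [518.9, 133.8, 17.6]
tcp_rot: [-3.141, 0.134, 1.702]
contact_force: [-0.9, -0.9, -0.9]
opening: 0.568
grasp_force: 42.4
clock: 8.37
eef_pos: [518.9, 133.7, 17.1]
tcp_rot: [-3.141, 0.134, 1.702]
contact_force: [-0.5, 0.3, -0.2]
opening: 0.573
grasp_force: 42.4
clock: 8.53
eef_pos: [518.9, 133.6, 16.5]
tcp_rot: [-3.141, 0.133, 1.702]
contact_force: [-1.3, 0.2, -1.5]
opening: 0.569
grasp_force: 42.4
```

```bash
python3 -m inch '[[[0,0,0.003,0,0,0],[0,0,0.003,0,0,0]]]'
python3 -m inch '[[[0,0,0.003,0,0,0],[0,0,0.003,0,0,0]]]'
python3 -m inch '[[[0,0,0.002,0,0,0],[0,0,0.002,0,0,0]]]'
```

```text
clock: 8.7
eef_pos: [518.9, 133.5, 15.8]
tcp_rot: [-3.141, 0.134, 1.702]
contact_force: [0.4, 0.1, -0.6]
opening: 0.571
grasp_force: 42.4
clock: 8.87
eef_pos: [518.9, 133.5, 15.6]
tcp_rot: [-3.141, 0.134, 1.702]
contact_force: [-1.2, 1.1, 4.1]
opening: 0.565
grasp_force: 42.9
clock: 9.03
eef_pos: [518.9, 133.5, 15.5]
tcp_rot: [-3.141, 0.134, 1.702]
contact_force: [-3.0, 0.5, 8.9]
opening: 0.575
grasp_force: 43.4
```

Contact came exactly where predicted, at z = 15.6. Releasing.

```bash
python3 -m inch '[[[0,0,-0.002,0,0,0],[0,0,-0.002,0,0,0],[0,0,-0.002,0,0,0]]]' - 20
python3 -m inch '[[[0,0,0,0,0,0],[0,0,0,0,0,0],[0,0,0,0,0,0],[0,0,0,0,0,0]]]' 0.5
python3 -m inch '[[[0,0,-0.03,0,0,0],[0,0,-0.1,0,0,0],[0,0,-0.25,0,0,0],[0,0,-0.4,0,0,0],[0,0,-0.45,0,0,0],[0,0,-0.45,0,0,0]]]'
python3 - <<'E'
from h import *
C=cam('wrist');im=r.grab_frame('wrist');cv2.imwrite('pics/w3.png',im[:,:,::-1])
plan([461.5,-346,100],6)
E
```

```text
clock: 9.28
eef_pos: [518.9, 133.5, 15.6]
tcp_rot: [-3.141, 0.134, 1.702]
contact_force: [-1.8, -0.1, 6.7]
opening: 0.565
grasp_force: 43.1
clock: 9.62
eef_pos: [518.9, 133.4, 15.2]
tcp_rot: [-3.141, 0.134, 1.702]
contact_force: [0.7, -0.3, -0.2]
opening: 0.751
grasp_force: 0.0
clock: 10.12
eef_pos: [519.2, 146.3, 107.4]
tcp_rot: [3.136, 0.132, 1.702]
contact_force: [1.2, 0.4, 0.3]
opening: 0.751
grasp_force: 0.0
shift [-2.3758 -0.6029  0.3443] turn [0.0344 0.0323 0.5076] len 495.0
```

View pics/w3.png

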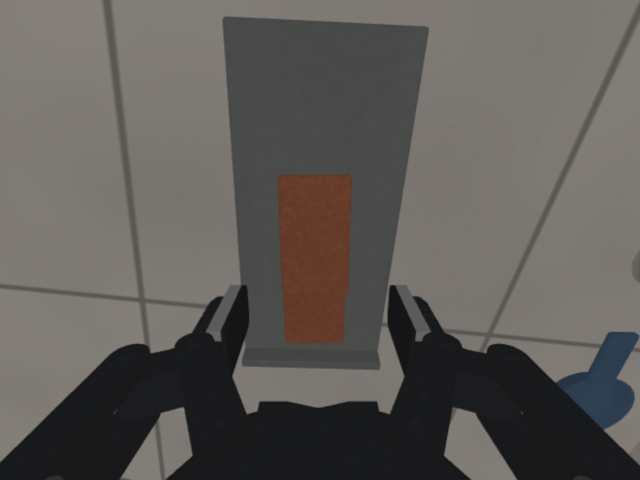

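The wrist view shows tablet_b laid in line on tablet_a: step at row ~290, far end at row 175, centred on col 316. Now tablet_c.

```bash
python3 -m inch '[[[-0.2,-0.05,0,0.01,0.01,0.038],[-0.4,-0.1,0,0.02,0.02,0.077],[-0.6,-0.15,0,0.03,0.03,0.115],[-0.8,-0.2,0,0.034,0.032,0.154],[-1,-0.25,0,0.034,0.032,0.19],[-1,-0.25,0,0.034,0.032,0.22]]]'
python3 -c "
from h import *
plan([461,-346,110],6.2)"
```

```text
clock: 10.67
eef_pos: [492.2, -63.8, 130.3]
tcp_rot: [-3.095, 0.048, 0.996]
contact_force: [0.4, 0.1, 0.1]
opening: 0.753
grasp_force: 0.0
shift [-1.2624  0.6435  0.1322] turn [-0.0071  0.0209  0.282 ] len 284.6
```

```bash
python3 -m inch '[[[-0.18,0.09,0.02,-0.007,0.02,0.038],[-0.36,0.18,0.04,-0.007,0.02,0.076],[-0.54,0.27,0.05,-0.007,0.02,0.115],[-0.72,0.36,0.07,-0.007,0.02,0.154],[-0.85,0.45,0.1,-0.007,0.02,0.192],[-1,0.54,0.13,-0.007,0.021,0.23],[-1,0.64,0.13,-0.007,0.021,0.265],[-1,0.64,0.13,-0.007,0.021,0.282]]]'
python3 -c "
from h import *
plan([461,-346,90],6.2)"
```

```text
clock: 11.33
eef_pos: [493.7, -298.6, 106.3]
tcp_rot: [-3.14, -0.001, 0.109]
contact_force: [0.1, -0.4, -0.2]
opening: 0.747
grasp_force: 0.0
shift [-0.1883  0.2179  0.0807] turn [-0.0006 -0.0005  0.0003] len 59.8
```

```bash
python3 -m inch '[[[-0.1,0.11,0.03,0,0,0],[-0.188,0.218,0.08,0,0,0],[-0.188,0.218,0.08,0,0,0],[-0.188,0.218,0.08,0,0,0]]]'
python3 - <<'E'
from h import *
C=cam('wrist');im=r.grab_frame('wrist')
print(r.sense()['eef_pos'])
for b in blobs(C,im,lambda p:8,1500): print(*b)
E
```

```text
clock: 11.67
eef_pos: [458.9, -343.3, 89.9]
tcp_rot: [-3.137, 0.001, 0.116]
contact_force: [0.8, -0.5, -0.2]
opening: 0.752
grasp_force: 0.0
[ 459.74929924 -342.80752642   90.54895795]
[327. 229.] [ 462.2 -348.9] 89.1 48.8 6.2 0.98
[318.  29.] [ 582.7 -328.5] 58.5 38.7 -83.3 0.82
```

```bash
python3 -c "
from h import *
plan([462.2,-348.9,12],6.2)"
python3 -m inch '[[[0.01,0.025,0.12,0,0,0],[0.01,0.025,0.26,0,0,0],[0.01,0.025,0.36,0,0,0],[0.01,0.025,0.36,0,0,0],[0.01,0.025,0.36,0,0,0]]]'
python3 -c "
from h import *
plan([462.2,-348.9,0],6.2)"
```

```text
shift [0.0087 0.0334 0.3926] turn [-0.0014  0.0001  0.0029] len 78.8
clock: 12.13
eef_pos: [463.2, -346.4, 19.3]
tcp_rot: [-3.137, 0.0, 0.12]
contact_force: [0.7, -0.5, 0.4]
opening: 0.75
grasp_force: 0.0
shift [-0.0066  0.012   0.0966] turn [-0.0013  0.0001  0.0037] len 19.5
```

```bash
python3 -m inch '[[[-0.004,0.01,0.03,0,0,0.0035],[-0.006,0.012,0.06,0,0,0.0035],[-0.0065,0.012,0.085,0,0,0.0035],[-0.0065,0.012,0.097,0,0,0.0035],[-0.0065,0.012,0.097,0,0,0.0035]]]'
python3 -c "
from h import *
plan([462.2,-348.9,-2.4],6.2)
C=cam('wrist');im=r.grab_frame('wrist')
for b in blobs(C,im,lambda p:8,3000): print(*b)"
```

```text
clock: 12.55
eef_pos: [462.4, -350.1, 0.5]
tcp_rot: [-3.139, -0.001, 0.108]
contact_force: [0.2, -0.3, -0.1]
opening: 0.748
grasp_force: 0.0
shift [-0.0005 -0.0062  0.0145] turn [-0.0008 -0.0005 -0.0001] len 3.2
[315. 293.] [ 462.7 -348.9] 89.6 48.8 6.3 0.99
[293.  19.] [ 571.4 -329.9] 52.4 17.1 -83.8 0.71
```

```bash
python3 -m inch '[[[0.001,-0.006,0.007,0,0,0],[0.001,-0.006,0.0145,0,0,0],[0.001,-0.006,0.0145,0,0,0],[0.001,-0.006,0.0145,0,0,0]]]' 0.26
python3 -m inch '[[[0,0,0,0,0,0],[0,0,0,0,0,0],[0,0,0,0,0,0],[0,0,0,0,0,0]]]' 0 40
```

```text
clock: 12.93
eef_pos: [462.7, -349.0, -2.1]
tcp_rot: [-3.139, -0.002, 0.108]
contact_force: [0.1, 0.1, 0.8]
opening: 0.628
grasp_force: 0.0
clock: 13.27
eef_pos: [462.7, -349.1, -1.7]
tcp_rot: [-3.139, -0.002, 0.108]
contact_force: [-1.3, 1.3, 4.7]
opening: 0.57
grasp_force: 41.8
```

```bash
python3 -m inch '[[[0,0,-0.03,0,0,0],[0,0,-0.1,0,0,0],[0,0,-0.25,0,0,0],[0,0,-0.4,0,0,0],[0,0,-0.55,0,0,0],[0,0,-0.55,0,0,0]]]'
python3 -c "
from h import *
plan([531,35,115],97.5)"
```

```text
clock: 13.77
eef_pos: [465.3, -351.4, 113.7]
tcp_rot: [3.138, -0.008, 0.108]
contact_force: [1.1, -2.2, -0.3]
opening: 0.568
grasp_force: 41.8
shift [ 0.5348 -1.8855 -0.0092] turn [ 0.0029 -0.001  -0.5073] len 392.0
```

```bash
python3 -m inch '[[[0.04,-0.14,0,0,0,-0.038],[0.09,-0.3,0,0,0,-0.077],[0.14,-0.48,0,0,0,-0.115],[0.19,-0.65,0,0,0,-0.154],[0.23,-0.82,0,0,0,-0.19],[0.28,-1,0,0,0,-0.23],[0.28,-1,0,0,0,-0.265]]]'
python3 -c "
from h import *
plan([531,35,115],97.5)"
```

```text
clock: 14.35
eef_pos: [496.6, -139.3, 108.1]
tcp_rot: [-3.14, -0.004, 0.949]
contact_force: [-0.5, 0.2, -1.3]
opening: 0.57
grasp_force: 41.9
shift [ 0.8088 -0.3673 -0.0309] turn [-2.000e-04 -1.400e-03 -2.394e-01] len 177.8
```

```bash
python3 -m inch '[[[0.17,-0.08,-0.01,0,0,-0.038],[0.34,-0.16,-0.02,0,0,-0.077],[0.52,-0.24,-0.03,0,0,-0.115],[0.69,-0.31,-0.03,0,0,-0.154],[0.81,-0.36,-0.03,0,-0.001,-0.19],[0.81,-0.36,-0.03,0,-0.001,-0.22],[0.81,-0.36,-0.03,0,-0.001,-0.239],[0.81,-0.36,-0.03,0,-0.001,-0.239]]]'
python3 - <<'E'
from h import *
s=r.sense();C=cam('wrist');im=r.grab_frame('wrist');cv2.imwrite('pics/w4.png',im[:,:,::-1])
print(s['eef_pos'],s['tcp_rot'])
E
```

```text
clock: 15.02
eef_pos: [533.7, 29.6, 114.5]
tcp_rot: [3.141, 0.001, 1.695]
contact_force: [-0.6, 0.0, -1.3]
opening: 0.567
grasp_force: 41.9
[533.70899162  29.60359051 114.53427739] [3.14148980e+00 6.30181394e-04 1.69541988e+00]
```

View pics/w4.png

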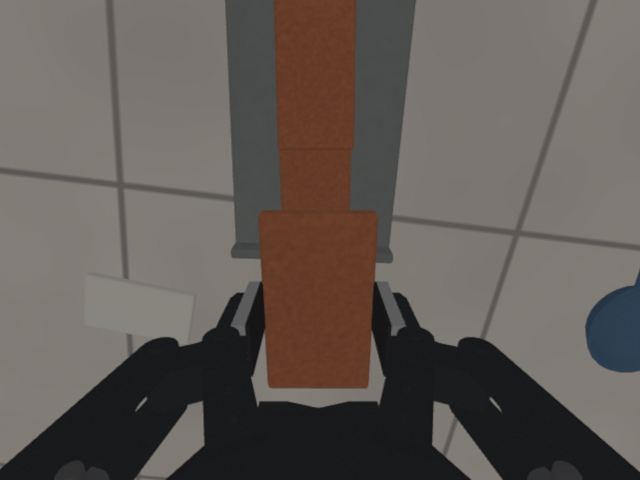

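```bash
python3 - <<'E'
from h import *
im=cv2.imread('pics/w4.png')[:,:,::-1];C=cam('wrist');m=clay(im)
for row in (5,60,120,140,170,195):
    c=np.flatnonzero(m[row,200:420])+200; print(row,c.min(),c.max())
h=im[120:175,300:335].astype(float).mean((1,2)); e=120+np.argmin(h[15:45])+15;print('edge',e)
s=r.sense()
u=np.array([np.cos(np.radians(97.5)),np.sin(np.radians(97.5))])
P=ray(C,[[277,148],[354.5,148]],31.9)[:,:2];c=P.mean(0)+43.5*u
print(P.round(1),np.linalg.norm(P[0]-P[1]),'centre b',c.round(1))
A=ray(C,[[281.5,180],[350,180]],20)[:,:2].mean(0);print('a mid',A, 'line x at same y',526.2+(A[1]-74)/u[1]*u[0])
H=ray(C,[[262,211],[377,211],[269,388],[368,388]],s['eef_pos'][2]+9.9)
print(Ro.from_euler('xyz',s['tcp_rot']).inv().apply(H-s['eef_pos']).round(1))
for k in (59,):
    t=c+k*u; print(t); plan([*t,60],97.5,-7.66)
E
```

```text
5 274 355
60 276 354
120 277 353
140 278 353
170 280 349
195 281 349
edge 149
[[500.4  86.5]
 [550.4  92.6]] 50.40567958818621 centre b [519.7 132.7]
a mid [528.08150773  66.60926154] line x at same y 527.1730091777789
[[ 44.2 -22.4  -9.9]
 [ 44.2  24.3  -9.9]
 [-45.8 -23.6  -9.9]
 [-45.8  25.   -9.9]]
[512.01793843 191.18372815]
shift [ 0.8174 -0.0108  0.2724] turn [-0.0002 -0.0424 -0.0035] len 172.3
```

The wrist view shows the top edge of tablet_b at row 148 (cols 277–354) over tablet_a, all in line. Tablet_b's centre works out at about (519,133), as intended.

```bash
python3 -m inch '[[[0.18,0,0,0,-0.02,-0.003],[0.36,0,0.03,0,-0.042,-0.003],[0.54,-0.005,0.1,0,-0.042,-0.003],[0.72,-0.01,0.18,0,-0.042,-0.003],[0.825,-0.01,0.25,0,-0.0425,-0.003],[0.825,-0.01,0.27,0,-0.0425,-0.003],[0.825,-0.01,0.27,0,-0.0425,-0.003]]]'
python3 - <<'E'
from h import *
plan([511.2,193.4,30],97.5,-7.66)
E
```

```text
clock: 15.65
eef_pos: [511.1, 192.6, 59.4]
tcp_rot: [-3.139, 0.135, 1.701]
contact_force: [-0.1, 0.5, -1.2]
opening: 0.568
grasp_force: 41.9
shift [0.0238 0.0011 0.1453] turn [-0.0007  0.0004 -0.0003] len 29.5
```

```bash
python3 -m inch '[[[0.01,0.001,0.05,0,0,0],[0.02,0.001,0.1,0,0,0],[0.024,0.001,0.145,0,0,0],[0.024,0.001,0.145,0,0,0],[0.024,0.001,0.145,0,0,0]]]'
python3 - <<'E'
from h import *
plan([511.2,193.4,20],97.5,-7.66)
E
```

```text
clock: 16.07
eef_pos: [512.0, 192.3, 30.8]
tcp_rot: [-3.14, 0.135, 1.7]
contact_force: [0.6, -0.3, -1.1]
opening: 0.572
grasp_force: 41.9
shift [ 0.0131 -0.003   0.0526] turn [-0.0005  0.0003 -0.0007] len 10.9
```

```bash
python3 -m inch '[[[0.005,-0.002,0.02,0,0,0],[0.01,-0.003,0.04,0,0,0],[0.013,-0.003,0.052,0,0,0],[0.013,-0.003,0.052,0,0,0],[0.013,-0.003,0.052,0,0,0]]]'
python3 - <<'E'
from h import *
plan([511.2,193.4,17.5],97.5,-7.66)
E
```

```text
clock: 16.48
eef_pos: [511.5, 194.5, 20.7]
tcp_rot: [-3.141, 0.134, 1.701]
contact_force: [0.3, 0.2, -0.8]
opening: 0.567
grasp_force: 41.9
shift [-0.0029 -0.0022  0.0165] turn [-0.0001  0.0002 -0.0003] len 3.4
```

```bash
python3 -m inch '[[[-0.003,-0.002,0.005,0,0,0],[-0.003,-0.002,0.012,0,0,0],[-0.003,-0.002,0.012,0,0,0],[-0.003,-0.002,0.012,0,0,0]]]'
python3 -m inch '[[[0,0,0.004,0,0,0],[0,0,0.004,0,0,0]]]'
python3 -m inch '[[[0,0,0.003,0,0,0],[0,0,0.003,0,0,0]]]'
```

```text
clock: 16.82
eef_pos: [511.2, 193.4, 18.5]
tcp_rot: [-3.142, 0.134, 1.701]
contact_force: [0.2, -0.0, -1.4]
opening: 0.565
grasp_force: 41.9
clock: 16.98
eef_pos: [511.3, 193.3, 17.6]
tcp_rot: [3.142, 0.134, 1.701]
contact_force: [0.3, 0.2, -0.8]
opening: 0.571
grasp_force: 41.9
clock: 17.15
eef_pos: [511.2, 193.2, 17.0]
tcp_rot: [-3.142, 0.134, 1.701]
contact_force: [-0.3, 1.3, -0.8]
opening: 0.57
grasp_force: 41.9
```

```bash
python3 -m inch '[[[0,0,0.003,0,0,0],[0,0,0.003,0,0,0]]]'
python3 -m inch '[[[0,0,0.003,0,0,0],[0,0,0.003,0,0,0]]]'
python3 -m inch '[[[0,0,0.002,0,0,0],[0,0,0.002,0,0,0]]]'
```

```text
clock: 17.32
eef_pos: [511.3, 193.2, 16.4]
tcp_rot: [-3.142, 0.134, 1.701]
contact_force: [-0.5, 0.3, -0.8]
opening: 0.57
grasp_force: 41.9
clock: 17.48
eef_pos: [511.3, 193.1, 16.1]
tcp_rot: [3.142, 0.134, 1.701]
contact_force: [-1.2, -0.1, 1.8]
opening: 0.571
grasp_force: 42.2
clock: 17.65
eef_pos: [511.4, 193.1, 16.0]
tcp_rot: [3.141, 0.134, 1.701]
contact_force: [-1.7, 1.1, 6.7]
opening: 0.57
grasp_force: 42.7
```

Contact came at z = 16.1, again as expected. I'll release, retreat and check.

```bash
python3 -m inch '[[[0,0,-0.001,0,0,0],[0,0,-0.001,0,0,0]]]' - 20
python3 -m inch '[[[0,0,0,0,0,0],[0,0,0,0,0,0],[0,0,0,0,0,0],[0,0,0,0,0,0]]]' 0.5
python3 -m inch '[[[0,0,-0.03,0,0,0],[0,0,-0.1,0,0,0],[0,0,-0.25,0,0,0],[0,0,-0.4,0,0,0],[0,0,-0.6,0,0,0],[-0.25,0,-0.65,0,0,0],[-0.4,0,-0.65,0,0,0],[-0.4,0,-0.65,0,0,0]]]'
python3 - <<'E'
from h import *
C=cam('wrist');im=r.grab_frame('wrist')
s=cv2.resize(r.grab_frame('side')[280:480,180:380],(400,400))
cv2.imwrite('pics/w5.png',np.hstack([im[40:440,160:480],s])[:,:,::-1])
E
```

```text
clock: 17.82
eef_pos: [511.4, 193.1, 16.0]
tcp_rot: [3.141, 0.134, 1.701]
contact_force: [-2.1, -0.3, 5.0]
opening: 0.57
grasp_force: 42.6
clock: 18.15
eef_pos: [511.3, 193.0, 15.5]
tcp_rot: [-3.141, 0.134, 1.701]
contact_force: [0.0, -0.4, -0.7]
opening: 0.748
grasp_force: 0.0
clock: 18.82
eef_pos: [520.4, 127.6, 157.9]
tcp_rot: [3.139, 0.136, 1.699]
contact_force: [0.1, 0.7, -0.6]
opening: 0.753
grasp_force: 0.0
```

View pics/w5.png

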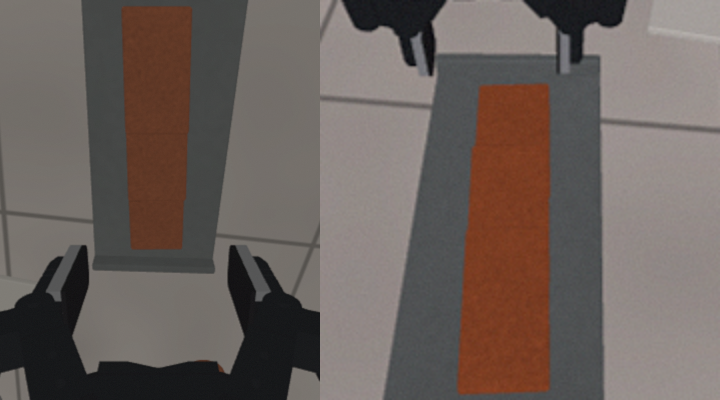

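The picture shows all three tablets in one straight row. In the wrist half, tablet_c spans rows 7–132, its step over tablet_b is at 132, tablet_b's step is at ~200, and tablet_a's near end is at 248. I'll do one quick spacing check.

```bash
python3 - <<'E'
from h import *
C=cam('wrist')
u=np.array([-.1305,.9914])
for n,px,z in (('a near',[316,288],20),('b near',[318,240],31.9),('c near',[317,172],31.9),('c far',[317,47],20)):
    P=ray(C,px,z)[0,:2]; print(n,P.round(1),((P-[526.2,74])@u).round(1), 'lateral',((P-[526.2,74])@[u[1],-u[0]]).round(1))
E
```

```text
a near [530.6  36.4] -37.9 lateral -0.5
b near [525.   94.7] 20.6 lateral 1.5
c near [516.5 153.8] 80.3 lateral 0.8
c far [505.6 239. ] 166.2 lateral 1.1
```

```bash
python3 -c "
from rig import r
print(r.sign_off())"
```

```text
the job is handed in; nothing more can be done
None
```

I laid both loose tablets in line with the first on the tray, about 60 mm apart and each overlapping the one before by about a third, set them down at under 10 N, and handed the job in at about 19 s.

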